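# Close the centrifuge rotor: cover on its stud, wing nut snug

### The arm

A 6-joint arm with a two-finger parallel gripper is mounted at the origin on a cart in front of the work surface, level with it; the furniture and walls round the work are solid. World frame = base frame: x ahead of the robot, y to its left, z up, the work surface at z = 0. Lengths are in m, angles in rad, forces in N, time in s.
With the tool pointing down it reaches from about 0.425 to 0.95 m from the base axis. Payload 3.5 kg.
Tool frame: the origin (TCP) lies midway between the tips of the shut fingers; the grasp point (between the pads) lies 19 mm behind it; z points along the fingers, y is the line along which they close (so a half turn about z gives the same grasp; the last joint's range is limited). The gripper opens to 85 mm and grips with 20 to 120 N. Pads are 22 mm wide; open, the fingers measure 114 mm over their backs; the gripper's body (76 mm by 85 mm) begins 54 mm behind the grasp point. The pads swing forward as they close: fully open they stand 13 mm farther back than shut.
Start: joints at [-0.83, 0.286, 1.577, -0, 1.279, -0.15], TCP at [0.525, -0.424, 0.231] pointing down, gripper open.
Joint ranges: [-2.77, 2.77], [-0.9, 2.22], [0.21, 2.48], [-1.53, 4.67], [0.24, 2.81], [-2.84, 2.84]. Speed limits (rad/s): [2.79, 2.79, 3.14, 3.14, 3.14, 3.14].

### API

Orientations are given as a unit quaternion [x, y, z, w].
In Python, from plant import get_state, read_camera, ctrl gives the robot as it stands.
- The arm moves only by the shell command python3 -m crank 'ROWS' [FORCE]. ROWS is JSON, a list of rows, each a list of 3 entries, a list of its own where there are three numbers: the shift along the tool's x, y, z in mm, then the turn about the tool's z in degrees, then the closure in counts, from 0 (fully open) to 255 (shut). In form: [[[tx, ty, tz], yaw, claw], ...]. A call has 1 to 10 rows; each row is the pose to reach, as a shift and turn from the pose commanded when the call began, along the tool's axes at that moment; what a row does not reach only later rows make up. A row lasts 1/10 s, in which the tool goes at most 50 mm and 8.59 degrees, less where a joint would pass 70% of its speed; a pose out of reach is approached as far as the arm can. A call with a gripper value outside its range is refused whole. The fingers move at their own pace and stop on an object; FORCE is the grip in N (left out, the last holds). Time passes only in rows, so rows that repeat a pose let the fingers close. It gives the time, the measured TCP pose, the force, the opening and the grip force at its end, in the units of the state.
- get_state(): the state, without advancing time (a new reading comes with each control period).
- read_camera(name): name is "scene" or "top" or "wrist"; returns a dict with "frame" (384x512x3 uint8, blue, green, red), "range_z" (384x512 float32, m along the optical axis (not along the pixel's ray), 0 where there is no reading), "vfov" (degrees; the focal length in pixels is half the picture's height over the tangent of half this angle, whatever the lens; pixels are square), "cx", "cy" (the principal point, pixels), "origin" and "orientation" of the camera in the world. Camera axes: x right, y down, z forward; pixel columns grow to the right and rows downward; lengths in m; the calibration is good to about 2 mm. A picture is of the moment at which its call begins.
- ctrl.sign_off(): hands the job in; it is judged then, once.
The state is a dict: "time": time; "qpos": joint angles; "dq": joint speeds; "joint_efforts": joint torques, N m; "eef_pos": TCP position; "tcp_rot": TCP orientation; "contact_force": force on the tool from outside, world axes, zero at the start; "wrist_torque": the same for the moment, N m; "opening": opening from 0.0 (shut) to 1.0 (fully open); "finger_force": force on a finger pad.
Only numpy, scipy, OpenCV 4.12 (cv2) and the standard library are available. Lean on these libraries where they do the work, as an engineer would, in place of code of your own. Each camera call takes 0.05 s, during which the arm holds its last target. There are 200 camera calls.

### The job

Close the centrifuge rotor for its run: take the round metal cover that is as wide as the rotor (not the smaller one), seat it flat on the rotor over the centre stud, and only then turn its wing nut clockwise until it stops. Leave the smaller cover where it lies.

Things in the scene. Friction and masses are not known exactly. Their poses are not given: they have to be found in the camera images.
- wing (a point): Middle of the dark wing nut captive on the large loose cover, on its axis, 48 mm above its flat underside; x along the wings, y across, z up. Wings 45 long, 12 thick, flat-sided, from 23 below to 16 above this point. Cover: aluminium disc, diameter 120, 5 thick, boss 38 wide up to 22 high; central bore below, diameter 17, 19 deep; 0.35 kg. Lies flat on the worktop; can be lifted by the wings.
- wing_nut (a joint): Turn of the wing nut on the large cover, rad, growing clockwise from above: 0 loose, 1.3 hard stop (snug), starts at 0 to 0.2. Light friction (0.015 N m), stays where left; its height does not change. Only friction on the rim keeps the cover from turning too, so let it rest on the rotor or push lightly down; turning past the stop just carries the cover round, harmlessly.
- stud_seat (a point): Point on the rotor's upright axis in its rim plane, where the middle of the cover's underside belongs; z up. Rotor: fixed aluminium drum, rim diameter 116, 65 mm above the worktop, on a grey foot 132 wide, white tube tops sunk inside. Steel centre stud, diameter 12, tip 14 mm above this point, its top 8 mm tapering to 5. The cover may sit at any angle about the stud.
- small_wing (a point): The same point (48 mm above the underside) on the wing nut of the smaller cover, a loose disc 84 mm in diameter of the same make, for another rotor, flat on the worktop. To be left alone.
Not all that is in view belongs to the job. Leave any turquoise look-alike of the part that bears wing alone.

How it is judged:
By the outcome, as a careful person would: the job done as asked, in the order asked, and still so for the second after the job is handed in, with the robot touching nothing.
It also fails if it takes over 42 s, if anything falls off the work surface, if the arm or the gripper's body presses on something with over 40 N, if the wrist force passes 120 N, or if a joint passes its speed limit or range.

## Working session

There is one attempt and no reset: what is moved stays moved. The work goes in short steps, Python scripts to look and compute and a shell command to move; the robot and the scene stay as the last step left them, time stands still between calls to the robot, and variables do not carry over. Pictures are saved under pics/ and viewed, at most 10 in all, crops included, and the job is handed in when it is done.

```bash
mkdir -p pics
cat > h.py <<'E'
import numpy as np,cv2,json
from scipy.spatial.transform import Rotation as R
from plant import get_state, read_camera, ctrl
def pts(c):
    h,w=c["range_z"].shape; f=h/2/np.tan(np.radians(c["vfov"])/2)
    v,u=np.mgrid[:h,:w]; z=c["range_z"]
    p=np.stack([(u-c["cx"])/f*z,(v-c["cy"])/f*z,z],-1)
    return p@R.from_quat(c["orientation"]).as_matrix().T+np.array(c["origin"])
def grab(n,tag):
    c=read_camera(n); cv2.imwrite(f"pics/{tag}.png",c["frame"]); P=pts(c); P[c["range_z"]==0]=np.nan
    np.savez(f"pics/{tag}.npz",P=P,f=c["frame"]); return c,P
E
python3 - <<'E'
from h import *
a,_=grab("top","top1");b,_=grab("scene","scene1")
print(a["origin"],a["orientation"],a["vfov"]);s=get_state();print(s)
cv2.imwrite("pics/both.png",cv2.resize(np.hstack([a["frame"],b["frame"]]),(800,300)))
E
```

```text
[ 0.09239873 -0.13199884  1.55116343] [ 0.74995873 -0.64605629  0.09436    -0.10615729] 43.11885794337547
{'time': 0.1, 'qpos': array([-8.29987582e-01,  2.87076060e-01,  1.57804891e+00, -3.35678689e-05,
        1.27859491e+00, -1.49972421e-01]), 'dq': array([ 0.00031032, -0.00056904, -0.00486226,  0.00049054,  0.0008678 ,
        0.00070695]), 'joint_efforts': array([ 1.77198475e-03, -4.07293725e+01, -2.93700778e+01, -6.53193024e-05,
        3.38522696e-03, -5.64601976e-06]), 'eef_pos': array([ 0.52447026, -0.42396366,  0.23007626]), 'tcp_rot': array([ 9.02439866e-01,  4.30814527e-01, -3.25031218e-04, -1.01285895e-03]), 'contact_force': array([-0.71669546,  0.05146965,  0.76412839]), 'wrist_torque': array([-0.02075061,  0.00521989, -0.00491993]), 'finger_force': 0.0, 'opening': 0.9981412990139518}
```

View pics/top1.png

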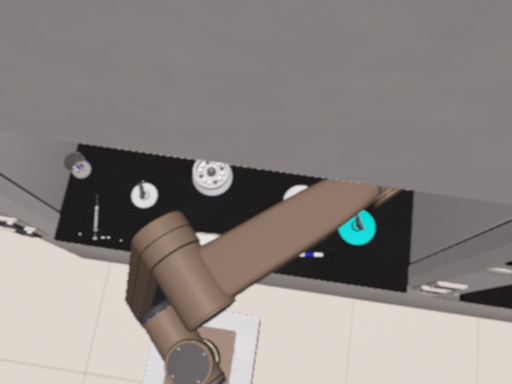

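View pics/scene1.png

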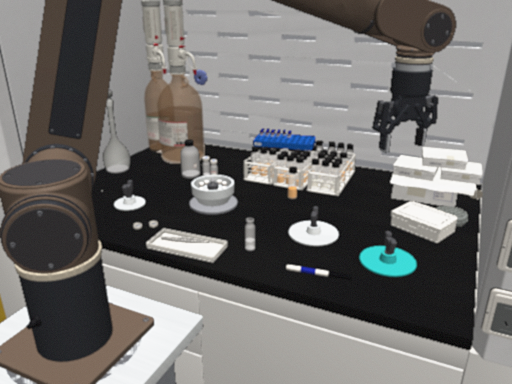

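Scene picture: candidates are the white/aluminium large cover at (314,232), the small cover at (129,202) and the turquoise look-alike at (388,260). The rotor is at (213,190). In the top picture they are at (301,197, partly hidden by the arm), (144,195), (357,227) and (212,174). By its description the target is (314,232), which I'll check in a close crop with measured diameters.

```bash
cat >> h.py <<'E'
def circ(xy,it=4):
    m=np.ones(len(xy),bool)
    for _ in range(it):
        A=np.c_[2*xy[m],np.ones(m.sum())]; s=np.linalg.lstsq(A,(xy[m]**2).sum(1),rcond=None)[0]
        r=np.sqrt(s[2]+s[0]**2+s[1]**2); d=abs(np.hypot(*(xy-s[:2]).T)-r); m=d<max(.003,np.percentile(d,70))
    return s[:2],r
E
python3 - <<'E'
from h import *
d=np.load("pics/scene1.npz");P=d["P"];f=d["f"]
cv2.imwrite("pics/c1.png",np.hstack([cv2.resize(f[195:255,274:354],(480,360),interpolation=2),cv2.resize(f[170:220,90:130+20],(300,360),interpolation=2)]))
for n,(u,v) in dict(big=(314,232),small=(129,202),rotor=(213,190),turq=(388,260)).items():
    W=P[v-35:v+35,u-42:u+42].reshape(-1,3); W=W[~np.isnan(W[:,0])]
    c0=np.median(W[(W[:,2]>.003)],0)
    print(n,c0.round(3),"table z",np.percentile(W[:,2],[5,30]).round(4))
    for lo,hi in ([(.003,.009),(.015,.024),(.026,.07)] if n!="rotor" else [(.055,.068),(.069,.09)]):
        q=W[(W[:,2]>lo)&(W[:,2]<hi)]
        if len(q): print("  ",lo,len(q),q.mean(0).round(4),np.ptp(q,axis=0).round(3),q.min(0).round(3),q.max(0).round(3))
E
```

```text
big [ 0.517 -0.247  0.005] table z [-0.0031 -0.0019]
   0.003 536 [ 0.5174 -0.2454  0.0043] [0.237 0.116 0.006] [ 0.352 -0.301  0.003] [ 0.588 -0.184  0.009]
   0.015 67 [ 0.5235 -0.2444  0.0194] [0.034 0.029 0.009] [ 0.51  -0.257  0.015] [ 0.544 -0.228  0.024]
   0.026 117 [ 0.5207 -0.2449  0.0507] [0.049 0.018 0.037] [ 0.503 -0.252  0.026] [ 0.552 -0.234  0.063]
small [0.363 0.084 0.056] table z [-0.0029 -0.0015]
   0.003 308 [0.4722 0.2591 0.005 ] [0.339 0.469 0.006] [0.342 0.069 0.003] [0.681 0.539 0.009]
   0.015 90 [0.5258 0.323  0.0194] [0.341 0.458 0.009] [0.327 0.041 0.015] [0.668 0.498 0.024]
   0.026 129 [0.4728 0.2696 0.0481] [0.052 0.025 0.038] [0.45  0.258 0.027] [0.502 0.283 0.064]
rotor [0.589 0.067 0.044] table z [-0.0028 -0.0013]
   0.055 595 [0.6151 0.0821 0.0603] [0.424 0.397 0.013] [ 0.393 -0.142  0.055] [0.817 0.255 0.068]
   0.069 127 [0.604  0.0732 0.0731] [0.34  0.39  0.009] [ 0.391 -0.142  0.069] [0.731 0.248 0.078]
turq [ 0.471 -0.436  0.005] table z [-0.0031 -0.0018]
   0.003 757 [ 0.4803 -0.4322  0.0043] [0.283 0.136 0.006] [ 0.367 -0.5    0.003] [ 0.651 -0.364  0.009]
   0.015 140 [ 0.5388 -0.4494  0.0192] [0.173 0.084 0.009] [ 0.46  -0.498  0.015] [ 0.633 -0.414  0.024]
   0.026 226 [ 0.4873 -0.4359  0.0467] [0.173 0.082 0.038] [ 0.452 -0.496  0.026] [ 0.625 -0.414  0.064]
```

View pics/c1.png

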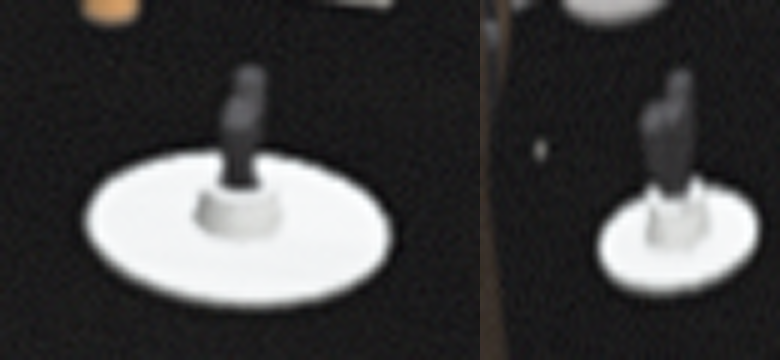

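The crop confirms it: large disc with a y extent of 0.117 m, wings roughly along world x, no turquoise. The small disc is clearly narrower. I'm moving over the large cover.

```bash
python3 -m crank '[[[20,-15,0],8,0],[[48,-37,0],16,0],[[76,-59,0],24,0],[[104,-81,0],32,0],[[130,-100,0],40,0],[[143,-111,0],48,0],[[143,-111,0],51,0],[[143,-111,0],51,0]]'
python3 - <<'E'
from h import *
s=get_state();print(s["eef_pos"],s["tcp_rot"],s["qpos"])
c,P=grab("wrist","w1");print(c["origin"],c["orientation"])
c2,P2=grab("scene","scene2");c3,P3=grab("top","top2")
for nm,P,uv in (("wrist",P,None),("top",P3,None)):
    for n,(x,y) in dict(big=(.527,-.243),rotor=(.6,.07)).items():
        W=P.reshape(-1,3);W=W[~np.isnan(W[:,0])];W=W[np.hypot(W[:,0]-x,W[:,1]-y)<.1]
        for lo,hi in ((-.01,.002),(.003,.01),(.018,.026),(.03,.07),(.055,.07),(.071,.085)):
            q=W[(W[:,2]>lo)&(W[:,2]<hi)]
            if len(q)>3: print(nm,n,lo,len(q),q.mean(0).round(4),q.min(0).round(3),q.max(0).round(3))
cv2.imwrite("pics/w1c.png",np.hstack([cv2.resize(c["frame"],(400,300)),cv2.resize(c3["frame"][120:270,140:340],(400,300),interpolation=2)]))
E
```

```text
time: 0.9
eef_pos: [0.5283, -0.2425, 0.2309]
tcp_rot: [1.0, 0.001, -0.0, -0.0]
contact_force: [0.2, 0.5, 1.1]
opening: 1.001
finger_force: 0.0
[ 0.52830517 -0.24250205  0.23089461] [ 9.99999398e-01  1.01936001e-03 -3.41197033e-04 -2.20095389e-04] [-6.04776133e-01  8.23917977e-02  1.81205551e+00 -2.81625900e-05
  1.24795696e+00  9.63990419e-01]
[ 0.60915247 -0.24193582  0.37314813] [ 0.69920058 -0.69714685 -0.11179265  0.11228188]
wrist big -0.01 13161 [ 5.341e-01 -2.428e-01 -3.000e-04] [ 0.427 -0.343 -0.003] [ 0.627 -0.143  0.002]
wrist big 0.003 6482 [ 0.534  -0.243   0.0047] [ 0.471 -0.303  0.003] [ 0.59  -0.184  0.01 ]
wrist big 0.018 225 [ 0.5313 -0.2446  0.022 ] [ 0.518 -0.258  0.018] [ 0.545 -0.228  0.026]
wrist big 0.03 560 [ 0.5309 -0.2434  0.0589] [ 0.504 -0.253  0.032] [ 0.556 -0.234  0.066]
wrist big 0.055 479 [ 0.531  -0.2432  0.0601] [ 0.504 -0.253  0.055] [ 0.556 -0.234  0.066]
wrist rotor -0.01 4705 [ 6.11e-01  3.50e-03 -5.00e-04] [ 0.5   -0.03  -0.003] [0.689 0.072 0.002]
wrist rotor 0.003 2280 [0.5724 0.0179 0.0077] [ 0.511 -0.004  0.003] [0.635 0.063 0.01 ]
wrist ro
[... 413 characters left out ...]
.187  0.01 ]
top big 0.018 13 [ 0.5258 -0.2383  0.0224] [ 0.516 -0.255  0.019] [ 0.535 -0.227  0.026]
top big 0.03 46 [ 0.5197 -0.2422  0.0541] [ 0.506 -0.25   0.031] [ 0.538 -0.235  0.068]
top big 0.055 26 [ 0.5173 -0.2436  0.0607] [ 0.506 -0.25   0.055] [ 0.533 -0.238  0.068]
top rotor -0.01 465 [ 0.5696  0.0753 -0.0014] [ 0.502 -0.03  -0.009] [0.63  0.169 0.002]
top rotor 0.003 307 [0.5538 0.0622 0.0061] [ 0.5   -0.029  0.003] [0.626 0.169 0.01 ]
top rotor 0.03 815 [0.5678 0.0639 0.0492] [0.517 0.006 0.03 ] [0.616 0.12  0.07 ]
top rotor 0.055 302 [0.5617 0.0645 0.0623] [0.518 0.006 0.055] [0.609 0.12  0.07 ]
top rotor 0.071 17 [0.567  0.0546 0.0743] [0.521 0.008 0.071] [0.598 0.116 0.082]
```

View pics/w1c.png

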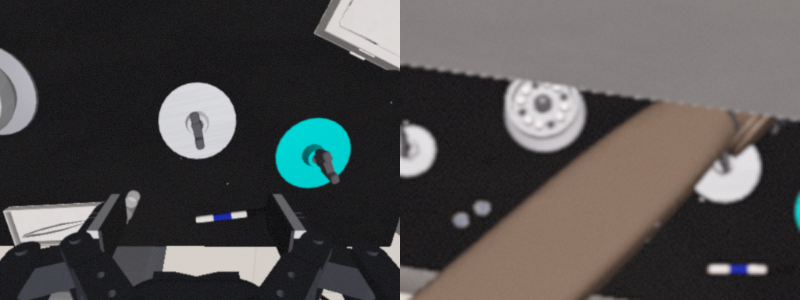

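Run:
```python
from h import *
P=np.load("pics/w1.npz")["P"].reshape(-1,3);P=P[~np.isnan(P[:,0])]
W=P[np.hypot(P[:,0]-.53,P[:,1]+.2435)<.075]
q=W[(W[:,2]>.045)][:,:2];q2=W[(W[:,2]>.03)][:,:2]
print("minrect",cv2.minAreaRect((q*1000).astype(np.float32)))
for a in (q,q2):
    u=np.linalg.svd(a-a.mean(0))[2][0];print(a.mean(0),np.degrees(np.arctan2(u[1],u[0])))
e=W[(W[:,2]>.003)&(W[:,2]<.008)][:,:2]
h=cv2.convexHull((e*1000).astype(np.float32))[:,0]/1000;print("disc",circ(h))
T=np.load("pics/top2.npz")["P"]
for v,u in ((60,100),(60,300),(130,212),(150,212),(165,400)):print(v,u,T[v,u])
```

```text
minrect ((530.5164794921875, -242.212158203125), (147.1997528076172, 49.69932174682617), 79.95280456542969)Traceback (most recent call last):
  File "<stdin>", line 7, in <module>
    u, s, vh = gufunc(a, signature=signature)
               ~~~~~~^^^^^^^^^^^^^^^^^^^^^^^^
numpy._core._exceptions._ArrayMemoryError: Unable to allocate 8.64 GiB for an array with shape (34046, 34046) and data type float64
```

```bash
python3 -m crank '[[[5,-30,0],0,0],[[10,-75,0],0,0],[[15,-122,0],0,0],[[20,-169,0],0,0],[[25,-216,0],0,0],[[30,-260,0],0,0],[[35,-295,0],0,0],[[37,-307,0],0,0],[[37,-307,0],0,0]]'
python3 - <<'E'
from h import *
s=get_state();print(s["eef_pos"],s["qpos"])
c,P=grab("wrist","w2")
W=P.reshape(-1,3);W=W[~np.isnan(W[:,0])];W=W[np.hypot(W[:,0]-.567,W[:,1]-.065)<.085]
for lo,hi in ((.06,.069),(.072,.09),(.003,.03)):
    q=W[(W[:,2]>lo)&(W[:,2]<hi)][:,:2];h=cv2.convexHull((q*1000).astype(np.float32))[:,0]/1000
    print(lo,len(q),q.mean(0).round(4),q.min(0).round(4),q.max(0).round(4),circ(h))
E
```

```text
time: 1.95
eef_pos: [0.5654, 0.0645, 0.2311]
tcp_rot: [1.0, 0.002, -0.0, 0.0]
contact_force: [-0.4, 0.0, -0.2]
opening: 0.999
finger_force: 0.0
[0.56543974 0.06445742 0.23114334] [-6.46106919e-02  5.45738424e-02  1.84098229e+00 -2.92152219e-04
  1.24630487e+00  1.50290750e+00]
0.06 2584 [0.5788 0.0624] [0.5189 0.005 ] [0.634  0.1195] (array([0.57649868, 0.06223216]), np.float64(0.05740609981866835))
0.072 86 [0.577 0.062] [0.571  0.0575] [0.5813 0.0675] (array([0.57622306, 0.06202661]), np.float64(0.005272638020441668))
0.003 957 [0.626  0.0641] [ 0.5859 -0.0017] [0.6415 0.1261] (array([0.57661918, 0.06221818]), np.float64(0.06530802632162734))
```

View pics/w2.png

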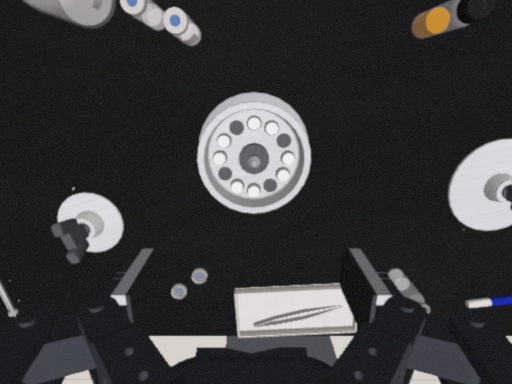

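The wrist picture shows the rotor centred at pixel (253,153) with its stud at (255,160). The fits for rim, stud and foot agree on (0.5765, 0.062), with radii matching the given sizes. Next is the wing pose.

Run:
```python
from h import *
P=np.load("pics/w1.npz")["P"].reshape(-1,3);P=P[~np.isnan(P[:,0])]
W=P[np.hypot(P[:,0]-.53,P[:,1]+.2435)<.075]
for lo in (.05,.058):
    q=W[(W[:,2]>lo)&(W[:,2]<.07)][:,:2]
    u=np.linalg.svd(q-q.mean(0),full_matrices=False)[2][0]
    print(len(q),q.mean(0),np.degrees(np.arctan2(u[1],u[0])),cv2.minAreaRect((q*1000).astype(np.float32)))
e=W[(W[:,2]>.003)&(W[:,2]<.008)][:,:2]
h=cv2.convexHull((e*1000).astype(np.float32))[:,0]/1000;print("disc",circ(h))
T=np.load("pics/top2.npz")["P"]
for v,u in ((60,100),(60,300),(130,212),(150,212),(165,400)):print(v,u,T[v,u])
```

```text
543 [ 0.53088685 -0.24329318] -169.04711346188293 ((530.186279296875, -243.25863647460938), (51.80256652832031, 11.96895980834961), 10.824674606323242)
316 [ 0.53178385 -0.24309731] -169.12714810008077 ((530.06689453125, -243.3435516357422), (51.53889083862305, 11.837320327758789), 10.770285606384277)
disc (array([ 0.53038396, -0.24319672]), np.float64(0.05932358439128467))
60 100 [0.30581648 0.03504978 1.16552853]
60 300 [ 0.3068723  -0.14125152  1.20704039]
130 212 [ 0.30633742 -0.05747309  1.04014094]
150 212 [ 0.3063369  -0.05271826  0.97566335]
165 400 [ 0.30683032 -0.2793232   1.01293566]
```

```bash
python3 -m crank '[[[-4,30,0],-3,0],[[-9,75,0],-6,0],[[-14,122,0],-9,0],[[-20,169,0],-10.6,0],[[-26,216,0],-10.6,0],[[-32,260,0],-10.6,0],[[-35,295,0],-10.6,0],[[-36.4,307.6,30],-10.6,0],[[-36.4,307.6,60],-10.6,0],[[-36.4,307.6,60],-10.6,0]]'
python3 - <<'E'
from h import *
s=get_state();r=R.from_quat(s["tcp_rot"]);print("err tool mm",r.inv().apply(np.array([.5302,-.2432,.030])-s["eef_pos"])*1000,"x ang",np.degrees(np.arctan2(*r.as_matrix()[[1,0],0])))
E
```

```text
time: 3.0
eef_pos: [0.5251, -0.2448, 0.1661]
tcp_rot: [0.996, 0.091, -0.004, -0.003]
contact_force: [-0.6, -0.1, -0.9]
opening: 0.998
finger_force: 0.0
err tool mm [  6.33397969   0.2913274  136.08632498] x ang 10.417994599737204
```

```bash
python3 -m crank '[[[0,0,0],0,0],[[0,0,0],0,0],[[0,0,0],0,0]]' >/dev/null
python3 - <<'E'
from h import *
s=get_state();r=R.from_quat(s["tcp_rot"]);print(s["tcp_rot"],"err tool mm",r.inv().apply(np.array([.5302,-.2432,.030])-s["eef_pos"])*1000,"x ang",np.degrees(np.arctan2(*r.as_matrix()[[1,0],0])))
E
```

```text
[0.99567448 0.09289178 0.00139238 0.00123106] err tool mm [ 6.33827194e-02 -1.72922536e+00  1.43589117e+02] x ang 10.660198399706065
```

```bash
python3 -m crank '[[[0,-1.5,25],0,0],[[0,-1.5,60],0,0],[[0,-1.5,95],0,0],[[0,-1.5,122],0,0],[[0,-1.5,137],0,0],[[0,-1.5,143],0,0],[[0,-1.5,143],0,0],[[0,-1.5,143],0,0]]' 60
python3 -m crank '[[[0,0,0],0,140],[[0,0,0],0,200],[[0,0,0],0,255],[[0,0,0],0,255],[[0,0,0],0,255],[[0,0,0],0,255],[[0,0,0],0,255]]' 60
```

```text
time: 4.1
eef_pos: [0.5301, -0.2433, 0.0302]
tcp_rot: [0.996, 0.093, 0.001, 0.001]
contact_force: [1.0, -0.5, -0.1]
opening: 1.002
finger_force: 0.0
time: 4.8
eef_pos: [0.529, -0.2428, 0.0287]
tcp_rot: [0.996, 0.093, 0.0, 0.0]
contact_force: [-0.2, 0.9, 1.7]
opening: 0.129
finger_force: 60.2
```

```bash
python3 -m crank '[[[0,0,-5],0,255],[[0,0,-20],0,255],[[0,0,-45],0,255],[[0,0,-72],0,255],[[0,0,-98],0,255],[[0,0,-115],0,255],[[0,0,-120],0,255],[[0,0,-120],0,255],[[0,0,-120],0,255]]'
python3 - <<'E'
from h import *
s=get_state();r=R.from_quat(s["tcp_rot"]);print(s["eef_pos"],s["tcp_rot"],s["opening"],"delta tool mm",r.inv().apply(np.array([.5765,.0621,s["eef_pos"][2]])-s["eef_pos"])*1000,s["contact_force"])
c,P=grab("wrist","w3")
cv2.imwrite("pics/w3c.png",c["frame"])
E
```

```text
time: 5.7
eef_pos: [0.5279, -0.2419, 0.1469]
tcp_rot: [0.996, 0.093, -0.001, -0.001]
contact_force: [-0.6, -0.5, -4.0]
opening: 0.136
finger_force: 59.5
[ 0.52789139 -0.24188325  0.14693273] [ 9.95689734e-01  9.27368054e-02 -1.02765197e-03 -8.84832830e-04] 0.13610710341498605 delta tool mm [ 103.91083258 -289.77752455    0.37023795] [-0.61101491 -0.45098395 -4.00930583]
```

View pics/w3c.png

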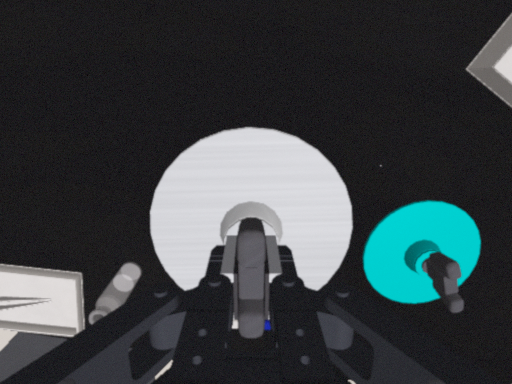

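The cover is held level by the wings, disc centred near (251,215), look-alike untouched. I'll measure its tilt and centre relative to the TCP.

```bash
cat > d.py <<'E'
from h import *
import sys
def disc(tag,z0):
    c,P=grab("wrist",tag); s=get_state(); r=R.from_quat(s["tcp_rot"])
    g=c["frame"].astype(int).min(-1)
    W=P[g>90]; W=W[~np.isnan(W[:,0])]; W=W[(np.hypot(*(W-s["eef_pos"])[:,:2].T)<.075)&(abs(W[:,2]-z0)<.007)]
    A=np.c_[W[:,:2],np.ones(len(W))];k=np.linalg.lstsq(A,W[:,2],rcond=None)[0]
    h=cv2.convexHull((W[:,:2]*1000).astype(np.float32))[:,0]/1000
    h=h[(h-s["eef_pos"][:2])@r.as_matrix()[:2,0]>-.02]
    ce,ra=circ(h); print("n",len(W),"tilt deg",np.degrees(k[:2]).round(2),"top z",k[:2]@ce+k[2],"centre",ce,"r",ra)
    d=np.r_[np.array([.5765,.0621])-ce,0];print("tcp",s["eef_pos"],"to go tool mm",r.inv().apply(d)*1000)
disc(sys.argv[1],float(sys.argv[2]))
E
python3 d.py w4 0.123
```

```text
n 21341 tilt deg [-0.32  0.11] top z 0.12261172880274408 centre [ 0.52893353 -0.24112188] r 0.05961582507088411
tcp [ 0.52779802 -0.24186336  0.14648246] to go tool mm [ 102.71248535 -289.23346878    0.4702508 ]
```

```bash
python3 -m crank '[[[4,-12,0],0,255],[[14,-40,0],0,255],[[27,-76,0],0,255],[[41,-115,0],0,255],[[55,-155,0],0,255],[[69,-195,0],0,255],[[82,-232,0],0,255],[[93,-262,0],0,255],[[100,-281,0],0,255],[[102.7,-289.2,0],0,255]]' >/dev/null
python3 -m crank '[[[0,0,0],0,255],[[0,0,0],0,255],[[0,0,0],0,255],[[0,0,0],0,255]]'; python3 d.py w5 .123
```

```text
time: 7.2
eef_pos: [0.5763, 0.0596, 0.1483]
tcp_rot: [0.996, 0.092, -0.0, 0.0]
contact_force: [0.3, 0.5, -4.8]
opening: 0.132
finger_force: 59.5
n 21210 tilt deg [-0.14 -0.  ] top z 0.12430487017725146 centre [0.5776453  0.06022697] r 0.059544978297858604
tcp [0.57635003 0.05970136 0.14835506] to go tool mm [-7.82833867e-01 -2.05112865e+00 -1.60003457e-04]
```

```bash
python3 -m crank '[[[-0.5,-1.2,5],0,255],[[-0.8,-2,14],0,255],[[-0.8,-2,24],0,255],[[-0.8,-2,31],0,255],[[-0.8,-2,33],0,255],[[-0.8,-2,33],0,255],[[-0.8,-2,33],0,255],[[-0.8,-2,33],0,255]]'; python3 d.py w6 .091
```

```text
time: 8.05
eef_pos: [0.5756, 0.0625, 0.1159]
tcp_rot: [0.996, 0.093, 0.001, 0.0]
contact_force: [0.4, 0.2, -4.0]
opening: 0.133
finger_force: 59.5
n 21241 tilt deg [-0.07 -0.01] top z 0.09194213265232476 centre [0.57694329 0.06316997] r 0.059583313292893555
tcp [0.57561827 0.06247129 0.11594499] to go tool mm [-6.33291448e-01  9.69683586e-01 -4.44193195e-04]
```

```bash
python3 -m crank '[[[-0.5,0.8,4],0,255],[[-0.5,0.8,8],0,255],[[-0.5,0.8,12],0,255],[[-0.5,0.8,16],0,255],[[-0.5,0.8,19],0,255],[[-0.5,0.8,20],0,255],[[-0.5,0.8,20],0,255],[[-0.5,0.8,20],0,255]]'; python3 d.py w7 .071
```

```text
time: 8.9
eef_pos: [0.575, 0.0616, 0.0955]
tcp_rot: [0.996, 0.093, 0.0, 0.0]
contact_force: [0.5, 0.2, -3.0]
opening: 0.132
finger_force: 59.5
n 21272 tilt deg [-0.12 -0.01] top z 0.07150950095144601 centre [0.57631391 0.06226461] r 0.05957290622829516
tcp [0.57504791 0.06158607 0.09557119] to go tool mm [1.52491263e-01 1.96140233e-01 9.78722384e-05]
```

```bash
python3 -m crank '[[[0,0,1],0,255],[[0,0,1.8],0,255],[[0,0,2.2],0,255],[[0,0,2.2],0,255],[[0,0,2.2],0,255]]'; python3 d.py w8 .07
```

```text
time: 9.45
eef_pos: [0.5751, 0.0616, 0.0939]
tcp_rot: [0.996, 0.093, 0.0, 0.0]
contact_force: [-3.1, -0.7, 2.5]
opening: 0.127
finger_force: 60.3
n 21324 tilt deg [-0.14 -0.04] top z 0.07003806514460574 centre [0.57643263 0.06225098] r 0.05952860918815671
tcp [0.57507823 0.06162523 0.09393778] to go tool mm [3.83223216e-02 1.60830848e-01 3.03996636e-05]
```

```bash
python3 -m crank '[[[0,-0.1,0.3],4,255],[[0,-0.3,0.3],10,255],[[0.1,-0.4,0.3],17,255],[[0.1,-0.6,0.3],24,255],[[0.2,-0.8,0.3],31,255],[[0.3,-0.9,0.3],37,255],[[0.4,-1,0.3],42,255],[[0.4,-1,0.3],42,255],[[0.4,-1,0.3],42,255]]'
python3 d.py w9 .07; python3 -c "
from h import *
s=get_state();print(s['wrist_torque'],s['qpos'][5])"
```

```text
time: 10.4
eef_pos: [0.5751, 0.0619, 0.0939]
tcp_rot: [0.963, -0.269, 0.0, 0.001]
contact_force: [-4.4, -3.3, 6.1]
opening: 0.128
finger_force: 60.8
n 21338 tilt deg [-0.13  0.01] top z 0.06999079027835829 centre [0.57650028 0.06192971] r 0.0595091559739994
tcp [0.57512624 0.06189487 0.09388186] to go tool mm [-0.08860747 -0.1454209  -0.0002675 ]
[-0.36090934  0.7399252   0.01586392] 2.049977140337039
```

```bash
python3 -m crank '[[[0,-0.1,0],4,255],[[0,-0.3,0],10,255],[[0.1,-0.4,0],17,255],[[0.1,-0.6,0],24,255],[[0.2,-0.8,0],30,255],[[0.3,-0.9,0],36,255],[[0.4,-1,0],40,255],[[0.4,-1,0],40,255],[[0.4,-1,0],40,255]]'
python3 d.py w10 .07; python3 -c "
from h import *
s=get_state();print(s['wrist_torque'],s['qpos'][5])"
```

```text
time: 11.35
eef_pos: [0.5771, 0.0629, 0.0939]
tcp_rot: [0.813, -0.582, 0.001, -0.001]
contact_force: [-0.0, -2.6, 4.6]
opening: 0.129
finger_force: 60.7
n 21341 tilt deg [-0.07  0.03] top z 0.06994200963868179 centre [0.57814995 0.06257412] r 0.05955667524387901
tcp [0.5771195  0.06291814 0.09394213] to go tool mm [-0.08087325  1.71480908 -0.00463665]
[-0.37160443  0.10205205 -0.0047141 ] 2.74905549058276
```

Torque at the end is ambiguous, so I'll release, turn back a half turn, regrip and do a second stroke to confirm the stop.

```bash
python3 -m crank '[[[0,0,0],0,200],[[0,0,0],0,100],[[0,0,0],0,0],[[0,0,0],0,0],[[0,0,0],0,0],[[0,0,0],0,0],[[0,0,-3],0,0],[[0,0,-3],0,0]]'
python3 - <<'E'
from h import *
c,P=grab("wrist","w11")
g=c["frame"];z=P[...,2]
W=P.reshape(-1,3);W=W[~np.isnan(W[:,0])];W=W[(np.hypot(W[:,0]-.577,W[:,1]-.0625)<.032)&(W[:,2]>.113)&(W[:,2]<.135)]
m=cv2.minAreaRect((W[:,:2]*1000).astype(np.float32));print(len(W),m)
s=get_state();r=R.from_quat(s["tcp_rot"]);print(s["eef_pos"],"x ang",np.degrees(np.arctan2(*r.as_matrix()[[1,0],0])))
E
python3 d.py w12 .07
```

```text
time: 12.2
eef_pos: [0.5763, 0.0633, 0.0964]
tcp_rot: [0.812, -0.583, 0.0, -0.0]
contact_force: [0.3, -0.2, 0.1]
opening: 1.002
finger_force: 0.0
2970 ((578.025634765625, 62.75037384033203), (12.059662818908691, 52.654541015625), 18.66756248474121)
[0.57621663 0.06329182 0.09627065] x ang -71.35886447050619
n 24851 tilt deg [-0.04 -0.02] top z 0.06993619827449984 centre [0.57812574 0.06251074] r 0.059511618342190424
tcp [0.5760807  0.06328138 0.09610477] to go tool mm [-1.30333813e-01  1.67175476e+00 -8.49759304e-04]
```

View pics/w11.png

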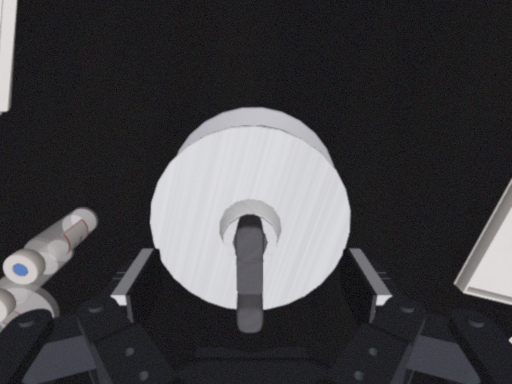

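The picture shows the cover flat on the rotor, centred at (250,215), with the wings along the tool at (250,270). The brushed stripes, which ran across the wings before (w3), now run nearly along them, so the relative turn can be measured from them.

```bash
cat > st.py <<'E'
from h import *
from scipy.ndimage import map_coordinates
def stripes(tag):
    d=np.load(f"pics/{tag}.npz");P=d["P"];g=cv2.cvtColor(d["f"],cv2.COLOR_BGR2GRAY).astype(float)
    # rectify upper half of disc into world by nearest homography from depth points
    m=(g>120);v,u=np.where(m);ok=~np.isnan(P[v,u,0]);v,u=v[ok],u[ok];k=(abs(u-251)<95)&(v>130)&(v<200);v,u=v[k],u[k]
    p=P[v,u];z=np.median(p[:,2]);k=abs(p[:,2]-z)<.006;p,v,u=p[k],v[k],u[k]
    o=p[:,:2].mean(0);H,_=cv2.findHomography(((p[:,:2]-o)*4000+256).astype(np.float32),np.c_[u,v].astype(np.float32),cv2.RANSAC,2)
    im=cv2.warpPerspective(d["f"],np.linalg.inv(H),(512,512));g=cv2.cvtColor(im,cv2.COLOR_BGR2GRAY).astype(np.float32)
    ms=cv2.warpPerspective((m&(np.arange(384)[:,None]<198)).astype(np.uint8)*255,np.linalg.inv(H),(512,512));ms=cv2.erode(ms,np.ones((31,31)))>200
    g=cv2.GaussianBlur(g,(0,0),3);gx=cv2.Sobel(g,5,1,0);gy=cv2.Sobel(g,5,0,1)
    a,b,c=[(x[ms]).sum() for x in (gx*gx,gx*gy,gy*gy)]
    print(tag,ms.sum(),"stripe world ang",np.degrees(.5*np.arctan2(2*b,a-c))+90,"coh",np.hypot(a-c,2*b)/(a+c))
import sys
for t in sys.argv[1:]: stripes(t)
E
python3 st.py w3 w6 w8 w9 w10 w11
```

```text
w3 33224 stripe world ang 101.621925 coh 0.9685423
w6 38176 stripe world ang 98.51296 coh 0.8337472
w8 42239 stripe world ang 103.5644 coh 0.815492
w9 41657 stripe world ang 65.88859 coh 0.7547126
w10 42093 stripe world ang 15.970306 coh 0.6842195
w11 44319 stripe world ang 15.822067 coh 0.66367835
```

```bash
sed -i 's/g=cv2.GaussianBlur(g,(0,0),3);/g=cv2.GaussianBlur(g,(0,0),2)-cv2.GaussianBlur(g,(0,0),12);/; s/np.ones((31,31))/np.ones((61,61))/' st.py; python3 st.py w3 w6 w8 w9 w10 w11
python3 - <<'E'
from h import *
o=[]
for t in ("w3","w8","w9","w11"):
    f=np.load(f"pics/{t}.npz")["f"][120:220,150:350];g=cv2.cvtColor(f,6)
    o.append(cv2.resize(cv2.convertScaleAbs(g.astype(float)-150,alpha=2.4),(400,200)))
cv2.imwrite("pics/st.png",np.vstack([np.hstack(o[:2]),np.hstack(o[2:])]))
E
```

```text
w3 18578 stripe world ang 101.70794 coh 0.91427773
w6 21715 stripe world ang 101.56731 coh 0.9132307
w8 26519 stripe world ang 99.015625 coh 0.9425849
w9 25476 stripe world ang 72.28679 coh 0.8135589
w10 26017 stripe world ang 10.878502 coh 0.6804713
w11 27818 stripe world ang 10.797813 coh 0.6301026
```

View pics/st.png

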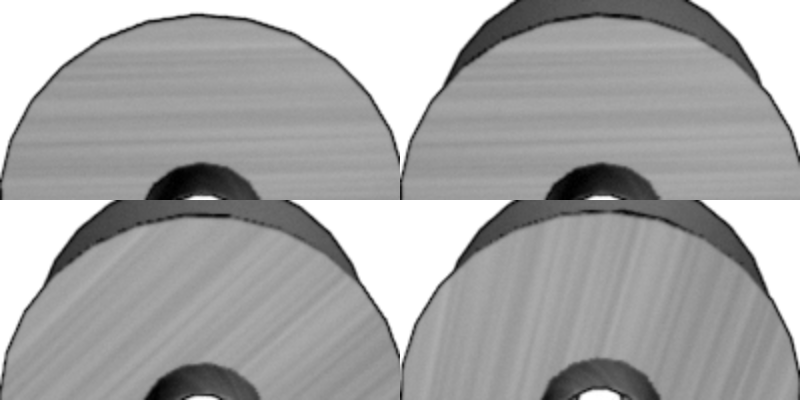

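The stripes turn from 0° to about 40° and then about 78° in the image, so the cover stayed put while the nut turned. I'll measure the angle precisely with a clean annular mask.

```bash
cat > st2.py <<'E'
from h import *
import sys
def st(tag,z0,axis):
    d=np.load(f"pics/{tag}.npz");P=d["P"];v,u=np.mgrid[:384,:512]
    ok=(abs(P[...,2]-z0)<.004)&(v<205)&(np.hypot(P[...,0]-axis[0],P[...,1]-axis[1])<.058)
    o=np.array(axis);H,_=cv2.findHomography(((P[ok][:,:2]-o)*5000+300).astype(np.float32),np.c_[u[ok],v[ok]].astype(np.float32),cv2.RANSAC,1.)
    g=cv2.cvtColor(cv2.warpPerspective(d["f"],np.linalg.inv(H),(600,600),flags=cv2.INTER_CUBIC),6).astype(np.float32)
    yy,xx=np.mgrid[:600,:600]-300;r=np.hypot(xx,yy)/5
    vis=cv2.warpPerspective(ok.astype(np.uint8)*255,np.linalg.inv(H),(600,600))
    ms=(r>30)&(r<51)&(cv2.erode(vis,np.ones((25,25)))>0)
    g=cv2.GaussianBlur(g,(0,0),3)-cv2.GaussianBlur(g,(0,0),9);gx=cv2.Sobel(g,5,1,0);gy=cv2.Sobel(g,5,0,1)
    a,b,c=[x[ms].sum() for x in (gx*gx,gx*gy,gy*gy)]
    print(tag,ms.sum(),"stripe",(np.degrees(.5*np.arctan2(2*b,a-c))+90)%180,"coh",np.hypot(a-c,2*b)/(a+c))
for t,z,x,y in (("w3",.1226,.5289,-.2411),("w6",.092,.5769,.0632),("w8",.07,.5764,.0622),("w9",.07,.5765,.0619),("w10",.07,.5781,.0626),("w11",.07,.5781,.0625)): st(t,z,(x,y))
if len(sys.argv)>1: st(sys.argv[1],.07,(.5775,.0625))
E
python3 st2.py
```

```text
w3 46502 stripe 102.02978 coh 0.91728187
w6 46102 stripe 101.97724 coh 0.9143536
w8 46649 stripe 102.02949 coh 0.91457367
w9 45624 stripe 102.152824 coh 0.92139065
w10 46138 stripe 93.26517 coh 0.916387
w11 48548 stripe 93.3379 coh 0.9256652
```

The stripes held at 102.1° through the first stroke, then turned 8.7° with the cover in the second. The nut therefore turned 73.3° relative to the cover and then hit the stop (limit 74.5°). I'm retracting now.

```bash
python3 -m crank '[[[0,0,-8],0,0],[[0,0,-25],0,0],[[0,0,-55],0,0],[[0,0,-85],0,0],[[0,0,-110],0,0],[[0,0,-115],0,0],[[0,0,-115],0,0],[[0,0,-115],0,0]]'
python3 d.py w13 .07; python3 st2.py w13 | tail -1
python3 -c "
from h import *
P=np.load('pics/w13.npz')['P'].reshape(-1,3);W=P[(np.hypot(P[:,0]-.578,P[:,1]-.0625)<.035)&(P[:,2]>.113)&(P[:,2]<.135)]
print(cv2.minAreaRect((W[:,:2]*1000).astype(np.float32)))
grab('scene','scene3')"
```

```text
time: 13.1
eef_pos: [0.575, 0.0633, 0.2092]
tcp_rot: [0.812, -0.583, -0.001, 0.001]
contact_force: [-0.2, 0.5, -0.1]
opening: 1.001
finger_force: 0.0
n 10652 tilt deg [-0.03 -0.04] top z 0.06988640723383469 centre [0.5780925  0.06262253] r 0.0596126084344528
tcp [0.57480508 0.06333689 0.20869473] to go tool mm [-0.01374965  1.67597286  0.0055283 ]
w13 97878 stripe 93.3127 coh 0.79463387
((578.2507934570312, 62.428810119628906), (11.484075546264648, 51.674774169921875), 19.21788787841797)
```

View pics/scene3.png

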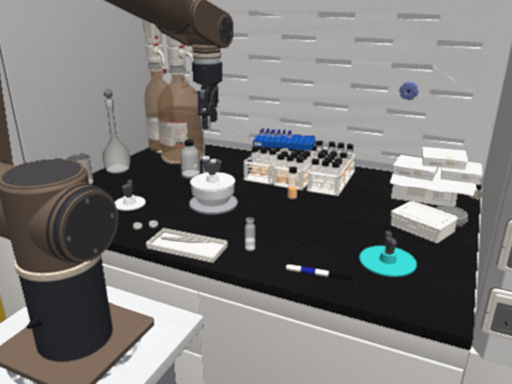

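The scene shows the cover flat on the rotor at (213,185), the small cover at (129,202) and the turquoise one at (388,260) untouched, and the gripper clear.

```bash
python3 -c "
from plant import ctrl
print(ctrl.sign_off())"
```

```text
the job is handed in; nothing more can be done
None
```

The large cover is seated flat on the rotor (about 1.6 mm off centre, within the bore clearance), its wing nut was turned clockwise to the stop only after seating, the small and turquoise covers were not touched, and the job was handed in at about 13 s.

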